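# Return the raw beads through the hopper's spring flap

### The arm

A 7-joint arm with a two-finger parallel gripper is mounted at the origin on the work surface. World frame = base frame: x ahead of the robot, y to its left, z up, the work surface at z = 0. Lengths are in mm, angles in rad, forces in N, time in s.
With the tool pointing down it reaches from about 400 to 875 mm from the base axis. Payload 4.4 kg.
Tool frame: the origin (TCP) lies at the very end of the fingers, on their centre line; the grasp point (between the pads) lies 19 mm behind it; z points along the fingers, y is the direction in which the jaws open and shut (so a half turn about z gives the same grasp; the last joint's range is limited). The gripper opens to 85 mm and grips with 20 to 120 N. Pads are 22 mm wide; open, the fingers measure 114 mm over their backs; the gripper's body (76 mm by 85 mm) begins 54 mm behind the grasp point. The pads swing forward as they close: fully open they stand 13 mm farther back than shut.
Start: joints at [1.075, 0.628, 0.038, 1.517, -0.027, 0.996, -0.02], TCP at [270.876, -590.884, 231.313] pointing down, gripper open.
Joint ranges: [-3.06, 3.06], [-0.37, 2.12], [-1.25, 1.32], [0.18, 2.47], [-1.1, 4.24], [0.23, 1.98], [-2.94, 2.94]. Speed limits (rad/s): [2.57, 2.57, 3.14, 3.14, 3.14, 3.14, 3.14].

### API

Orientations are given as [roll, pitch, yaw] about the fixed x, y, z axes, in that order (R = Rz(yaw) Ry(pitch) Rx(roll)).
In Python, from cell import ctrl gives the robot as it stands. The module is installed in compiled form; this text tells all that it offers.
- The arm moves only by the shell command python3 -m jog 'ROWS'. ROWS is text: rows parted by semicolons, each of 7 numbers parted by spaces: the shift along the tool's x, y, z in mm, then the turn, a rotation vector about the tool's x, y, z in degrees, then the opening, from -1 (shut) to 1 (fully open). In form: x y z wx wy wz claw; .... A call has 1 to 8 rows; each row is the pose to reach, as a shift and turn from the pose commanded when the call began, along the tool's axes at that moment; what a row does not reach only later rows make up. A row lasts 1/8 s, in which the tool goes at most 62.5 mm and 10.7 degrees, less where a joint would pass 70% of its speed; a pose out of reach is approached as far as the arm can. A call with a gripper value outside its range is refused whole. The fingers move at their own pace and stop on an object; the grip force is fixed at half the most. Time passes only in rows, so rows that repeat a pose let the fingers close. It gives the time, the measured TCP pose, the force and the opening at its end, in the units of the state.
- ctrl.read_state(): the state, without advancing time (a new reading comes with each control period).
- ctrl.get_image(name): name is "side" or "top"; returns a dict with "image" (384x512x3 uint8, red, green, blue), "z_map" (384x512 float32, mm along the optical axis (not along the pixel's ray), 0 where there is no reading), "vertical_fov" (degrees; the focal length in pixels is half the picture's height over the tangent of half this angle, whatever the lens; pixels are square), "cx", "cy" (the principal point, pixels), "extrinsics" (4x4, takes a point from world to camera coordinates). Camera axes: x right, y down, z forward; pixel columns grow to the right and rows downward; lengths in mm; the calibration is good to about 2 mm. A picture is of the moment at which its call begins.
- ctrl.finish_job(): hands the job in, once; it reports no verdict.
The state is a dict: "clock": time; "qpos": joint angles; "qd": joint speeds; "tau": joint torques, N m; "eef_pos": TCP position; "tool_rot": TCP orientation; "force": force on the tool from outside, world axes, zero at the start; "torque": the same for the moment, N m; "width": finger opening in mm.
Only numpy, scipy, OpenCV 4.12 (cv2) and the standard library are available. Lean on these libraries where they do the work, as an engineer would, in place of code of your own. Each camera call takes 0.05 s, during which the arm holds its last target.

### The job

Put the two pale wooden beads back into the plywood bead hopper: push the lip of their blue scoop in through the orange spring flap so that the scoop's rim holds the flap open, and tip the beads in while it is open. Then draw the scoop out so that the flap shuts, and stand the empty scoop upright on the table, clear of the hopper. Leave the other scoop, with the dark stained beads, where it is.

Things in the scene. Friction and masses are not known exactly. Their poses are not given: they have to be found in the camera images.
- hopper: Plywood bead hopper, clear roof, fixed; 128 (x) by 124 (y) by 180 mm high. Origin: centre of underside, z up. Mouth: the upright face at x = +64 mm, 112 mm wide (y), from the sill top at z = 50 mm to the hinge at z = 168 mm. +x points out of the mouth, roughly to the robot's right; parts go in along -x. Inside: open from x = -58 to +58 mm, floor at z = 5 mm.
- flap (a joint): Orange spring flap closing the mouth, 104 mm wide, 112 mm long, 4 mm thick, hinged at its top (hopper x = +60, z = 168 mm). 0 = shut, hanging straight down; grows as its lower edge is pushed inwards (hopper's -x), to 1.4 rad at most. A spring shuts it: about 0.5 N at the lower edge starts it, about 1 N holds it at 0.8 rad.
- scoop_grip (a point): Centre of the exposed part of the black upright grip at the back of the blue scoop with the pale beads: a block 14 mm thick along y, 38 mm along x, from the table up to z = 94 mm; this point is at z = 68 mm when the scoop stands. Scoop axes: z up, -x towards its open pouring lip. The pan's back wall is 19 mm in front (-x) of this point. 0.1 to 0.2 kg; grip firmly.
- scoop_lip (a point): Middle of the same scoop's pouring lip, same axes: 129 mm along -x from the grip centre and 50 mm lower. Open pan 110 mm long, 60 mm wide, walls 42 mm high; no front wall: the floor ramps up 22 degrees over the last 40 mm to the lip, 18 mm above the underside; side walls rise 24 mm above the lip. Carried level and smoothly, the beads stay; tipped lip-down by about 40 degrees they roll out.
- bead1_center (a point): Centre of the first pale wooden bead, a ball of 20 mm diameter, 12 g, loose in the scoop at the start.
- bead2_center (a point): Centre of the second pale wooden bead, the same.
- other_grip (a point): The same grip point on the other blue scoop, identical but holding two dark stained beads. To be left where it is.

How it is judged:
By the outcome, as a careful person would: the job done as asked, in the order asked, and still so for the second after the job is handed in, with the robot touching nothing.
It also fails if it takes over 58 s, if anything falls off the work surface, if the arm or the gripper's body presses on something with over 40 N, if the wrist force passes 120 N, or if a joint passes its speed limit or range.

## Working session

There is one attempt and no reset: what is moved stays moved. The work goes in short steps, Python scripts to look and compute and a shell command to move; the robot and the scene stay as the last step left them, time stands still between calls to the robot, and variables do not carry over. Pictures are saved under pics/ and viewed, and the job is handed in when it is done.

```bash
mkdir -p pics
python3 - <<'E'
from cell import ctrl
import cv2,numpy as np
s=ctrl.read_state()
for k,v in s.items(): print(k,np.round(v,3))
for n in("top","side"):
    d=ctrl.get_image(n)
    cv2.imwrite(f"pics/{n}0.png",d["image"][:,:,::-1])
    print(n,d["vertical_fov"],d["cx"],d["cy"]);print(np.round(d["extrinsics"],4).tolist())
    np.savez(f"{n}0.npz",**d)
E
```

```text
clock 0.0
qpos [ 1.075  0.629  0.038  1.518 -0.027  0.996 -0.02 ]
qd [-0.001 -0.003 -0.001 -0.001 -0.    -0.001  0.002]
tau [-0.0000e+00 -5.6340e+01  1.2260e+00 -1.9344e+01  1.1000e-02  1.0000e-02
 -0.0000e+00]
eef_pos [ 270.642 -590.277  230.397]
tool_rot [-3.14 -0.    0.43]
force [-0.918 -0.377 -0.395]
torque [ 0.01   0.009 -0.021]
width 85.375
top 43.32445092738398 254.19609393267868 193.86855456889316
[[0.0189, -0.9998, 0.0065, 20.4611], [-0.9981, -0.0193, -0.0579, 531.4482], [0.058, -0.0054, -0.9983, 998.7712], [0.0, 0.0, 0.0, 1.0]]
side 52.19606573778956 254.92532499101512 186.9037018931733
[[0.9565, -0.2908, 0.0229, -515.7987], [-0.1286, -0.4908, -0.8617, 198.8293], [0.2618, 0.8213, -0.5069, 697.4712], [0.0, 0.0, 0.0, 1.0]]
```

View pics/top0.png

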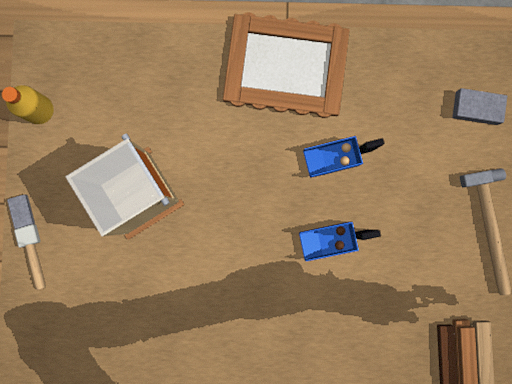

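View pics/side0.png

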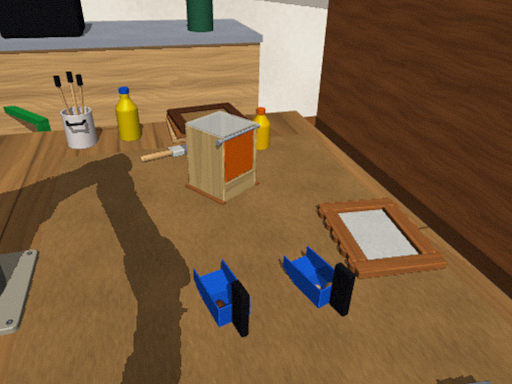

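```bash
cat > h.py <<'E'
import numpy as np,cv2
def load(n):
    d=dict(np.load(n+".npz")); return d
def rays(d):
    f=192/np.tan(np.radians(float(d["vertical_fov"]))/2)
    return f
def world(d):
    f=rays(d); v,u=np.mgrid[0:384,0:512]; z=d["z_map"]
    P=np.stack([(u-d["cx"])/f*z,(v-d["cy"])/f*z,z],-1)
    E=d["extrinsics"]; return (P-E[:3,3])@E[:3,:3]
def plane(d,u,v,h):
    f=rays(d);E=d["extrinsics"];R=E[:3,:3];c=-R.T@E[:3,3]
    r=R.T@np.array([(u-d["cx"])/f,(v-d["cy"])/f,1.]); return c+r*(h-c[2])/r[2]
def proj(d,p):
    f=rays(d);E=d["extrinsics"];q=E[:3,:3]@np.asarray(p)+E[:3,3];return q[0]/q[2]*f+d["cx"],q[1]/q[2]*f+d["cy"]
E
python3 - <<'E'
from h import *
for n in("top0","side0"):
    d=load(n);W=world(d);im=d["image"].astype(int);hsv=cv2.cvtColor(d["image"],cv2.COLOR_RGB2HSV)
    z=d["z_map"]>0
    print(n,"table z",np.median(W[300:330,250:270,2]) )
    blk=(im.max(2)<60)&z&(W[...,2]>60)&(W[...,2]<110)&(W[...,0]>300)
    nn,l,st,c=cv2.connectedComponentsWithStats(blk.astype(np.uint8))
    for i in range(1,nn):
        if st[i,4]>30:
            p=W[l==i]; print("black",st[i],p.mean(0).round(1),p.min(0).round(1),p.max(0).round(1))
            t=p[p[:,2]>p[:,2].max()-8]; r=cv2.minAreaRect(t[:,:2].astype(np.float32)); print("  toprect",r)
    blue=(hsv[...,0]>100)&(hsv[...,0]<130)&(hsv[...,1]>150)&z
    nn,l,st,c=cv2.connectedComponentsWithStats(blue.astype(np.uint8))
    for i in range(1,nn):
        if st[i,4]>150:
            p=W[l==i]; t=p[(p[:,2]>34)&(p[:,2]<55)]
            print("blue",st[i],len(t),p[:,2].max()); 
            if len(t)>5: print("  rim",cv2.minAreaRect(t[:,:2].astype(np.float32)), "all",cv2.minAreaRect(p[:,:2].astype(np.float32)))
    org=(hsv[...,0]>5)&(hsv[...,0]<14)&(hsv[...,1]>200)&z&(W[...,2]>20)
    nn,l,st,c=cv2.connectedComponentsWithStats(org.astype(np.uint8))
    for i in range(1,nn):
        if st[i,4]>40:
            p=W[l==i];print("orange",st[i],p.min(0).round(),p.max(0).round(),p.mean(0).round(1)); q=p-p.mean(0);u,s,vt=np.linalg.svd(q,full_matrices=False);print("  normal",vt[2].round(3),s.round(1))
for n in("top0","side0"):
    d=load(n);W=world(d)
    m=(W[...,2]>172)&(W[...,2]<188)&(W[...,0]>300)&(d["z_map"]>0)
    nn,l,st,c=cv2.connectedComponentsWithStats(m.astype(np.uint8))
    for i in range(1,nn):
        if st[i,4]>100:
            p=W[l==i];print("hop",n,st[i],cv2.minAreaRect(p[:,:2].astype(np.float32)),p[:,2].mean())
E
python3 -c "
import cv2
a=cv2.imread('pics/top0.png');cv2.imwrite('pics/t0z.png',cv2.resize(a[120:270,50:400],None,fx=2.25,fy=2.25,interpolation=2))
a=cv2.imread('pics/side0.png');cv2.imwrite('pics/s0z.png',cv2.resize(a[100:345,170:370],None,fx=2.4,fy=2.4,interpolation=2))"
```

```text
top0 table z 0.5839769032365355
black [362 139  22  12 163] [ 628.4 -198.5   88.2] [ 620.7 -219.    60.6] [ 638.6 -183.1   99. ]
  toprect ((630.47607421875, -201.62203979492188), (11.793524742126465, 35.92549514770508), 15.215822219848633)
black [358 230  22  10 164] [ 452.9 -191.5   89.4] [ 443.1 -211.6   60.3] [ 461.1 -176.4   98.1]
  toprect ((452.95611572265625, -194.6869354248047), (13.56131362915039, 35.74407196044922), 12.029205322265625)
blue [ 304  136   59   41 1429] 199 46.05599122786604
  rim ((611.4964599609375, -131.06900024414062), (59.43115234375, 109.87797546386719), 15.45154094696045) all ((611.436767578125, -130.85916137695312), (59.448448181152344, 110.32269287109375), 15.394906044006348)
blue [ 299  222   59   39 1458] 205 46.1732541174795
  rim ((437.23211669921875, -125.15977478027344), (59.682411193847656, 112.00076293945312), 12.424856185913086) all ((437.2214050292969, -124.98063659667969), (59.6768913269043, 112.39458465576172), 12.601519584655762)
orange [136 149  31  46 156] [520. 197.  76.] [602. 250. 152.] [564.1 224.8 120. ]
  normal [-0.548  0.837 -0
[... 1350 characters left out ...]
.52899169921875), (145.4771728515625, 130.72157287597656), 33.38209533691406) 179.536900438513
hop side0 [213  11 299  55 883] ((1389.2890625, 1518.4307861328125), (1753.89111328125, 909.9389038085938), 89.6596450805664) 180.162806836265
hop side0 [119  13  68   4 175] ((523.4732666015625, 2359.48974609375), (446.67840576171875, 52.39695358276367), 0.12100178003311157) 179.68226236002937
hop side0 [ 119   18  144   24 2369] ((655.798583984375, 1747.3829345703125), (712.4542236328125, 659.0833129882812), 0.17039257287979126) 184.5723393831675
hop side0 [ 185  110   74   32 1184] ((528.93017578125, 276.38623046875), (145.40919494628906, 131.3672332763672), 33.70205307006836) 179.65367582114044
```

View pics/t0z.png

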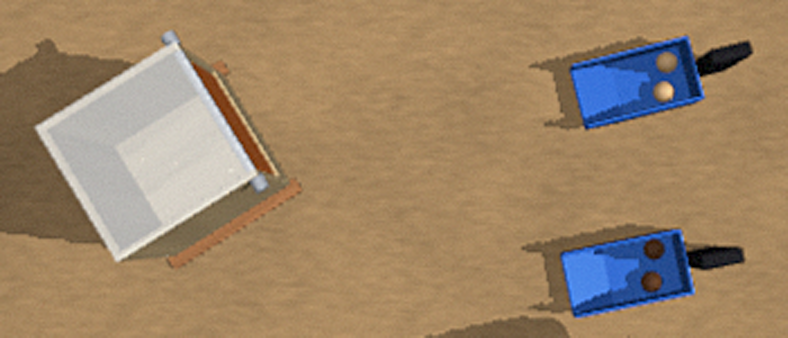

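View pics/s0z.png

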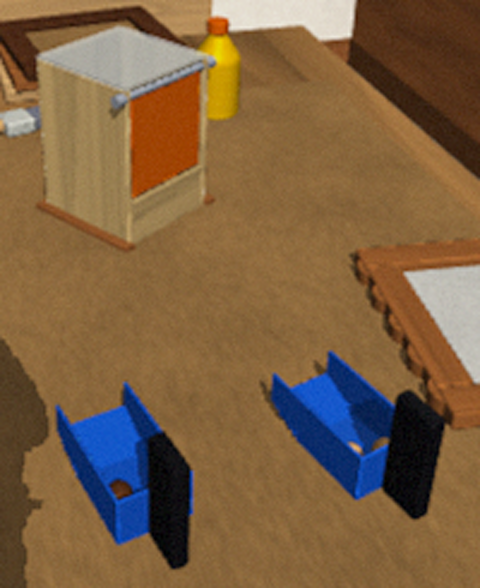

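```bash
cat >> h.py <<'E'
from scipy.spatial.transform import Rotation as Ro, Slerp
HY=np.radians(-56.5); HC=np.array([528.8,276.2])
SY=np.radians(-74.8); G0=np.array([630.,-202.9,68.])
def toolR(scoopyaw,leanback):
    # tool x -> lip direction, z down, then wy=leanback (deg, tool frame)
    c,s=np.cos(scoopyaw),np.sin(scoopyaw)
    x=np.array([-c,-s,0]);z=np.array([0,0,-1.]);y=np.cross(z,x)
    return Ro.from_matrix(np.stack([x,y,z],1))*Ro.from_euler('y',leanback,degrees=True)
def hop(x,y,z):
    c,s=np.cos(HY),np.sin(HY); return np.array([HC[0]+c*x-s*y,HC[1]+s*x+c*y,z])
def plan(cur_p,cur_R,p,R,n):
    """tool-frame rows from current commanded pose to target TCP pose"""
    D=cur_R.inv()*R; rv=D.as_rotvec(degrees=True); d=cur_R.inv().apply(np.asarray(p)-cur_p)
    print("dist %.0f ang %.1f"%(np.linalg.norm(d),np.linalg.norm(rv)))
    print("full",d.round(1),rv.round(1)); 
    for k in range(1,n+1): print((d*k/n).round(0).astype(int),(rv*k/n).round(1))
def cur(s): return np.array(s["eef_pos"]),Ro.from_euler('xyz',s["tool_rot"])
E
python3 - <<'E'
from h import *; from cell import ctrl
p,R=cur(ctrl.read_state())
T=toolR(SY,25); z=T.apply([0,0,1]); g=G0+[0,0,6]+19*z
print(g); plan(p+[0,0,1],R,g-110*z+[0,0,20],T,14)
E
```

```text
[ 627.89468724 -195.15116172   56.78015205]
dist 512 ang 83.7
full [ 481.8 -164.4   55.3] [ 17.5  20.6 -79.2]
[ 34 -12   4] [ 1.2  1.5 -5.7]
[ 69 -23   8] [  2.5   2.9 -11.3]
[103 -35  12] [  3.7   4.4 -17. ]
[138 -47  16] [  5.    5.9 -22.6]
[172 -59  20] [  6.2   7.4 -28.3]
[206 -70  24] [  7.5   8.8 -33.9]
[241 -82  28] [  8.7  10.3 -39.6]
[275 -94  32] [ 10.   11.8 -45.3]
[ 310 -106   36] [ 11.2  13.3 -50.9]
[ 344 -117   39] [ 12.5  14.7 -56.6]
[ 379 -129   43] [ 13.7  16.2 -62.2]
[ 413 -141   47] [ 15.   17.7 -67.9]
[ 447 -153   51] [ 16.2  19.2 -73.6]
[ 482 -164   55] [ 17.5  20.6 -79.2]
```

```bash
python3 -m jog '34 -12 4 1.2 1.5 -5.7 1; 69 -23 8 2.5 2.9 -11.3 1; 103 -35 12 3.7 4.4 -17 1; 138 -47 16 5 5.9 -22.6 1; 172 -59 20 6.2 7.4 -28.3 1; 206 -70 24 7.5 8.8 -33.9 1; 241 -82 28 8.7 10.3 -39.6 1; 241 -82 28 8.7 10.3 -39.6 1'
python3 - <<'E'
from h import *; from cell import ctrl
s=ctrl.read_state();p,R=cur(s);print(s["qpos"])
T=toolR(SY,25); z=T.apply([0,0,1]); g=G0+[0,0,6]+19*z
plan(p+[0,0,1],R,g-110*z+[0,0,10],T,6)
E
```

```text
clock: 1.1
eef_pos: [458.3, -412.6, 202.5]
tool_rot: [-3.06, -0.22, 1.12]
force: [-0.4, -0.5, 0.7]
width: 85.5
[ 0.92752981  0.70368185 -0.24488195  1.4949621  -0.03388973  1.09903474
  0.30437858]
dist 253 ang 41.5
full [220.8  95.4  79.7] [  8.7  10.2 -39.3]
[37 16 13] [ 1.5  1.7 -6.5]
[74 32 27] [  2.9   3.4 -13.1]
[110  48  40] [  4.4   5.1 -19.6]
[147  64  53] [  5.8   6.8 -26.2]
[184  79  66] [  7.3   8.5 -32.7]
[221  95  80] [  8.7  10.2 -39.3]
```

```bash
python3 -m jog '37 16 13 1.5 1.7 -6.5 1; 74 32 27 2.9 3.4 -13.1 1; 110 48 40 4.4 5.1 -19.6 1; 147 64 53 5.8 6.8 -26.2 1; 184 79 66 7.3 8.5 -32.7 1; 221 95 80 8.7 10.2 -39.3 1; 221 95 80 8.7 10.2 -39.3 1; 221 95 80 8.7 10.2 -39.3 1'
python3 - <<'E'
from h import *; from cell import ctrl
s=ctrl.read_state();p,R=cur(s);print(s["qpos"])
T=toolR(SY,25); z=T.apply([0,0,1]); g=G0+[0,0,6]+19*z
plan(p+[0,0,1],R,g,T,5)
for n in("top","side"):
    d=ctrl.get_image(n);cv2.imwrite(f"pics/{n}1.png",d["image"][:,:,::-1])
a=cv2.imread("pics/top1.png")[90:270,250:450];b=cv2.imread("pics/side1.png")[180:360,200:400]
cv2.imwrite("pics/c1.png",np.hstack([cv2.resize(a,(400,360)),cv2.resize(b,(400,360))]))
E
```

```text
clock: 2.1
eef_pos: [637.3, -245.4, 164.5]
tool_rot: [-3.137, -0.431, 1.827]
force: [-0.4, 0.2, 0.2]
width: 85.4
[ 0.68550411  0.95917117 -0.45893347  1.15765774  0.02654661  1.34143922
  0.60723526]
dist 120 ang 0.6
full [  0.9   4.2 120.1] [-0.   0.3 -0.5]
[ 0  1 24] [-0.   0.1 -0.1]
[ 0  2 48] [-0.   0.1 -0.2]
[ 1  3 72] [-0.   0.2 -0.3]
[ 1  3 96] [-0.   0.3 -0.4]
[  1   4 120] [-0.   0.3 -0.5]
```

View pics/c1.png

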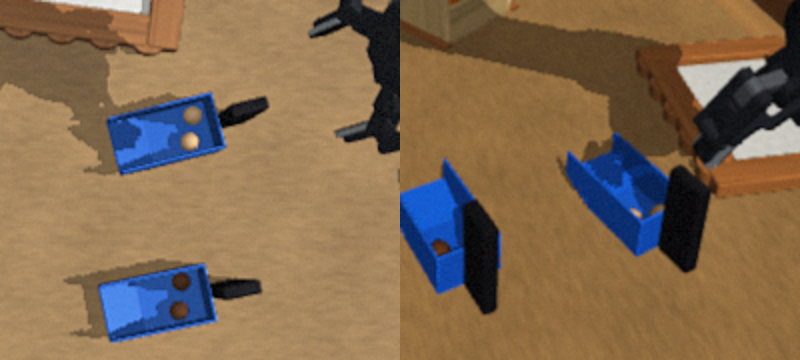

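The two fingers in the top view (at about (412,103) and (425,155)) straddle the grip line, with both pale beads still in the far scoop. Advance along the tool.

```bash
python3 -m jog '0 2 30 0 0 -0.2 1; 0 3 60 0 0.1 -0.3 1; 1 4 85 0 0.2 -0.4 1; 1 4 105 0 0.3 -0.5 1; 1 4 120 0 0.3 -0.5 1; 1 4 120 0 0.3 -0.5 1; 1 4 120 0 0.3 -0.5 1'
python3 - <<'E'
from h import *; from cell import ctrl
d=ctrl.get_image("top");cv2.imwrite(f"pics/top2.png",d["image"][:,:,::-1])
d=ctrl.get_image("side");cv2.imwrite(f"pics/side2.png",d["image"][:,:,::-1])
a=cv2.imread("pics/top2.png")[90:270,250:450];b=cv2.imread("pics/side2.png")[180:360,200:400]
cv2.imwrite("pics/c2.png",np.hstack([cv2.resize(a,(400,360)),cv2.resize(b,(400,360))]))
E
```

```text
clock: 3.08
eef_pos: [629.3, -194.6, 57.5]
tool_rot: [3.138, -0.436, 1.839]
force: [-0.6, -0.5, 1.1]
width: 85.1
```

View pics/c2.png

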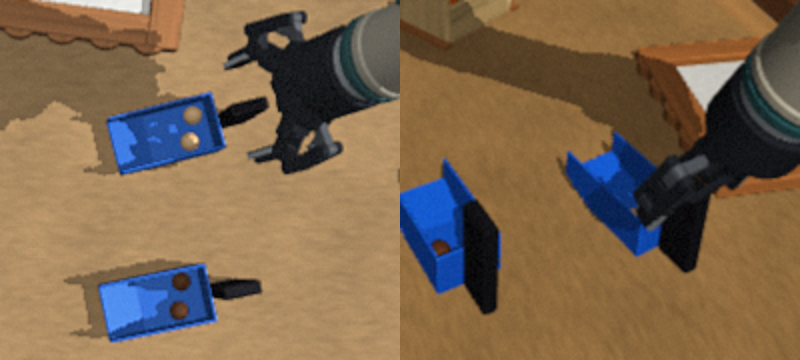

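Fingers straddle the grip (top view tips at about (235,62) and (260,155)). Closing.

```bash
python3 -m jog '0 0 0 0 0 0 0.5; 0 0 0 0 0 0 0; 0 0 0 0 0 0 -0.5; 0 0 0 0 0 0 -1; 0 0 0 0 0 0 -1; 0 0 0 0 0 0 -1; 0 0 0 0 0 0 -1; 0 0 0 0 0 0 -1'
python3 - <<'E'
from h import *; from cell import ctrl
s=ctrl.read_state();print(s["qpos"],s["force"],s["width"])
d=ctrl.get_image("top");cv2.imwrite(f"pics/top3.png",d["image"][:,:,::-1])
d=ctrl.get_image("side");cv2.imwrite(f"pics/side3.png",d["image"][:,:,::-1])
a=cv2.imread("pics/top3.png")[90:270,250:450];b=cv2.imread("pics/side3.png")[180:360,200:400]
cv2.imwrite("pics/c3.png",np.hstack([cv2.resize(a,(400,360)),cv2.resize(b,(400,360))]))
E
```

```text
clock: 4.18
eef_pos: [628.8, -193.8, 56.8]
tool_rot: [3.139, -0.437, 1.84]
force: [-0.0, -0.7, 0.5]
width: 13.0
[ 0.65178757  1.03953164 -0.45678688  1.32372062  0.04266185  1.09361568
  0.5985453 ] [-0.0076293  -0.68529087  0.52704368] 13.03557398748114
```

View pics/c3.png

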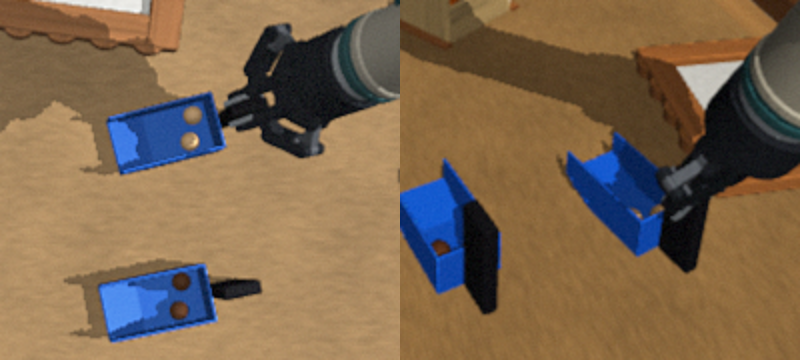

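```bash
cat >> h.py <<'E'
import json,os
def scoopR(yaw,T): # T deg lip-down ; lip is -x: lip-down = rotation about scoop +y by -T? z-axis leans to -x
    return Ro.from_euler('z',yaw)*Ro.from_euler('y',-T,degrees=True)
if os.path.exists("grasp.json"):
    _g=json.load(open("grasp.json")); GP=np.array(_g["p"]); GR=Ro.from_matrix(_g["R"])
def tool_for(lip,yaw,T):
    S=scoopR(yaw,T); G=np.asarray(lip)-S.apply([-129,0,-50]); return G+S.apply(GP), S*GR
def scoop_now(s):
    p,R=cur(s); S=R*GR.inv(); G=p-S.apply(GP); lip=G+S.apply([-129,0,-50])
    d=lip[:2]-HC; c,sn=np.cos(HY),np.sin(HY)
    print("lip world",lip.round(1),"lip hopper x,y",(c*d[0]+sn*d[1]).round(1),(-sn*d[0]+c*d[1]).round(1),"scoop z-axis",S.apply([0,0,1]).round(3),"yaw",np.degrees(np.arctan2(*(S.apply([1,0,0])[1::-1]))).round(1))
E
python3 - <<'E'
from h import *; from cell import ctrl
s=ctrl.read_state();p,R=cur(s);S=scoopR(SY,0)
json.dump({"p":S.inv().apply(p-G0).tolist(),"R":(S.inv()*R).as_matrix().tolist()},open("grasp.json","w"))
E
python3 - <<'E'
from h import *; from cell import ctrl
s=ctrl.read_state();p,R=cur(s);scoop_now(s)
lip=G0+scoopR(SY,0).apply([-129,0,-50]);print(GP)
plan(p,R,*tool_for(lip+[0,0,70],SY,0),4)
E
```

```text
lip world [596.2 -78.4  18. ] lip hopper x,y 332.9 -139.5 scoop z-axis [-0.  0.  1.] yaw -74.8
[ -9.197844     1.2601906  -11.18455806]
dist 70 ang 0.0
full [ 29.6   0.1 -63.4] [-0. -0. -0.]
[  7   0 -16] [-0. -0. -0.]
[ 15   0 -32] [-0. -0. -0.]
[ 22   0 -48] [-0. -0. -0.]
[ 30   0 -63] [-0. -0. -0.]
```

```bash
python3 -m jog '2 0 -4 0 0 0 -1; 6 0 -14 0 0 0 -1; 12 0 -26 0 0 0 -1; 19 0 -40 0 0 0 -1; 25 0 -53 0 0 0 -1; 29 0 -61 0 0 0 -1; 30 0 -64 0 0 0 -1; 30 0 -64 0 0 0 -1'
python3 - <<'E'
from h import *; from cell import ctrl
s=ctrl.read_state();p,R=cur(s);scoop_now(s);print(s["width"],s["force"])
plan(p+[0,0,1],R,*tool_for(hop(115,0,84),HY,0),16)
d=ctrl.get_image("top");cv2.imwrite(f"pics/top4.png",d["image"][:,:,::-1])
d=ctrl.get_image("side");cv2.imwrite(f"pics/side4.png",d["image"][:,:,::-1])
a=cv2.imread("pics/top4.png")[90:270,250:450];b=cv2.imread("pics/side4.png")[180:360,200:400]
cv2.imwrite("pics/c4.png",np.hstack([cv2.resize(a,(400,360)),cv2.resize(b,(400,360))]))
E
```

```text
clock: 5.28
eef_pos: [628.5, -193.7, 127.3]
tool_rot: [3.14, -0.437, 1.839]
force: [-0.3, 0.4, -2.4]
width: 13.6
lip world [595.9 -78.4  88.5] lip hopper x,y 332.7 -139.8 scoop z-axis [0. 0. 1.] yaw -74.8
13.634921930873118 [-0.28255836  0.35370382 -2.38223455]
dist 277 ang 18.3
full [230.3 102.5 113.9] [  7.7   0.  -16.6]
[14  6  7] [ 0.5  0.  -1. ]
[29 13 14] [ 1.   0.  -2.1]
[43 19 21] [ 1.4  0.  -3.1]
[58 26 28] [ 1.9  0.  -4.1]
[72 32 36] [ 2.4  0.  -5.2]
[86 38 43] [ 2.9  0.  -6.2]
[101  45  50] [ 3.4  0.  -7.3]
[115  51  57] [ 3.9  0.  -8.3]
[130  58  64] [ 4.3  0.  -9.3]
[144  64  71] [  4.8   0.  -10.4]
[158  70  78] [  5.3   0.  -11.4]
[173  77  85] [  5.8   0.  -12.4]
[187  83  93] [  6.3   0.  -13.5]
[201  90 100] [  6.8   0.  -14.5]
[216  96 107] [  7.2   0.  -15.5]
[230 103 114] [  7.7   0.  -16.6]
```

View pics/c4.png

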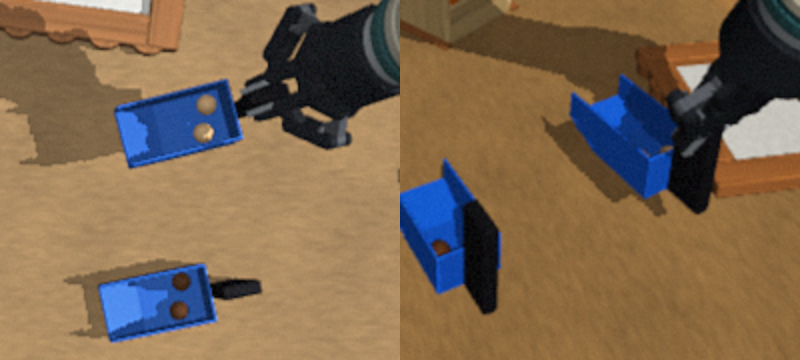

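The scoop is lifted level with both pale beads at its back wall (top view (206,103), (203,132)). I carry it to the mouth.

```bash
python3 -m jog '7 3 4 0.2 0 -0.5 -1; 22 10 11 0.7 0 -1.6 -1; 43 19 21 1.4 0 -3.1 -1; 65 29 32 2.2 0 -4.7 -1; 86 38 43 2.9 0 -6.2 -1; 108 48 53 3.6 0 -7.8 -1; 130 58 64 4.3 0 -9.3 -1; 144 64 71 4.8 0 -10.4 -1'
python3 - <<'E'
from h import *; from cell import ctrl
s=ctrl.read_state();p,R=cur(s);scoop_now(s);print(s["width"],s["force"],s["qpos"])
plan(p+[0,0,1],R,*tool_for(hop(115,0,84),HY,0),8)
E
```

```text
clock: 6.38
eef_pos: [648.0, -19.0, 124.4]
tool_rot: [3.138, -0.438, 2.044]
force: [0.8, -0.0, -1.7]
width: 13.5
lip world [592.8  87.3  85.6] lip hopper x,y 192.8 -50.9 scoop z-axis [-0.001 -0.001  1.   ] yaw -63.1
13.474343831277498 [ 0.81651667 -0.01702089 -1.73075412] [ 0.42910885  0.9439717  -0.51836005  1.36079846  0.04045929  1.13607671
  0.50863203]
dist 101 ang 6.6
full [74.9 55.7 38.1] [ 2.9 -0.  -6. ]
[9 7 5] [ 0.4 -0.  -0.7]
[19 14 10] [ 0.7 -0.  -1.5]
[28 21 14] [ 1.1 -0.  -2.2]
[37 28 19] [ 1.4 -0.  -3. ]
[47 35 24] [ 1.8 -0.  -3.7]
[56 42 29] [ 2.2 -0.  -4.5]
[66 49 33] [ 2.5 -0.  -5.2]
[75 56 38] [ 2.9 -0.  -6. ]
```

```bash
python3 -m jog '9 7 5 0.4 0 -0.7 -1; 23 17 12 0.9 0 -1.8 -1; 40 30 20 1.5 0 -3.2 -1; 55 41 28 2.1 0 -4.4 -1; 66 49 33 2.5 0 -5.2 -1; 73 54 37 2.8 0 -5.8 -1; 75 56 38 2.9 0 -6 -1; 75 56 38 2.9 0 -6 -1'
python3 - <<'E'
from h import *; from cell import ctrl
s=ctrl.read_state();p,R=cur(s);scoop_now(s);print(s["width"],s["force"],s["qpos"])
for n in("top","side"):
    d=ctrl.get_image(n);cv2.imwrite(f"pics/{n}5.png",d["image"][:,:,::-1]);np.savez(n+"5.npz",**d)
a=cv2.imread("pics/top5.png")[70:270,50:270];b=cv2.imread("pics/side5.png")[80:280,150:370]
cv2.imwrite("pics/c5.png",np.hstack([cv2.resize(a,(400,364)),cv2.resize(b,(400,364))]))
plan(p+[0,0,1],R,*tool_for(hop(24,0,80),HY,0),8)
E
```

```text
clock: 7.38
eef_pos: [660.0, 77.8, 121.5]
tool_rot: [3.141, -0.436, 2.155]
force: [0.6, 0.3, -1.5]
width: 13.0
lip world [593.2 177.1  82.5] lip hopper x,y 118.2 -0.9 scoop z-axis [0.    0.002 1.   ] yaw -56.7
13.029647797792528 [ 0.56477986  0.34136394 -1.49004264] [ 0.28280686  0.96750794 -0.53511352  1.31793176  0.05695377  1.14783833
  0.46480324]
dist 94 ang 0.2
full [83.8  1.2 43. ] [ 0.   0.1 -0.2]
[10  0  5] [ 0.  0. -0.]
[21  0 11] [ 0.   0.  -0.1]
[31  0 16] [ 0.   0.  -0.1]
[42  1 22] [ 0.   0.  -0.1]
[52  1 27] [ 0.   0.  -0.1]
[63  1 32] [ 0.   0.1 -0.2]
[73  1 38] [ 0.   0.1 -0.2]
[84  1 43] [ 0.   0.1 -0.2]
```

View pics/c5.png

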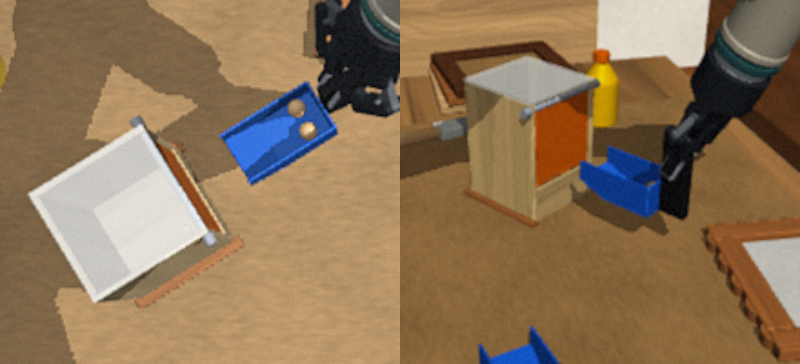

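The scoop (top view, lip midpoint about (237,160)) faces the mouth squarely, beads at (297,106),(307,130). A quick check of the lip against the calibrated image before pushing in.

Run:
```python
from h import *
c,s=np.cos(HY),np.sin(HY);M=np.array([[c,s],[-s,c]])
for n in("top5","side5"):
    d=load(n);W=world(d);hsv=cv2.cvtColor(d["image"],cv2.COLOR_RGB2HSV)
    b=(hsv[...,0]>100)&(hsv[...,0]<130)&(hsv[...,1]>150)&(W[...,1]>20)
    p=W[b];q=np.c_[(p[:,:2]-HC)@M.T,p[:,2]];r=q[q[:,2]>98]
    print(n,"rim x,y,z range",r.min(0).round(1),r.max(0).round(1), "all",np.percentile(q,[1,99],axis=0).round(1).tolist(), cv2.minAreaRect(r[:,:2].astype(np.float32)))
    m=(W[...,2]>174)&(W[...,2]<184)&(abs(W[...,0]-529)<110)&(abs(W[...,1]-276)<110)&(hsv[...,1]<60)
    q=((W[m][:,:2]-HC)@M.T);k=abs(q[:,1])<50;print(" roof x",np.percentile(q[k,0],[1,99]).round(1),"y",np.percentile(q[abs(q[:,0])<40,1],[1,99]).round(1))
    o=(hsv[...,0]>5)&(hsv[...,0]<14)&(hsv[...,1]>200)&(W[...,2]>60)&(abs(W[...,0]-560)<60)&(abs(W[...,1]-225)<60)
    q=((W[o][:,:2]-HC)@M.T);print(" flap",np.percentile(q,[2,50,98],axis=0).round(1).tolist())
```

```text
top5 rim x,y,z range [ 119.1 -179.8   98. ] [ 327.4   58.3 1027.7] all [[119.5, -51.0, 63.7], [265.5, 29.1, 284.5]] ((234.92459106445312, -59.336021423339844), (216.4075927734375, 214.24598693847656), 10.026718139648438)
 roof x [-62.4  63.5] y [-60.   62.1]
 flap [[61.2, -50.5], [62.3, -1.1], [64.1, 44.7]]
side5 rim x,y,z range [-1421.6  -147.4    98. ] [299.9 458.  317.7] all [[-1325.2, -96.3, 65.8], [270.4, 352.1, 253.3]] ((-604.6195068359375, 62.611724853515625), (366.0953674316406, 1777.984130859375), 75.80786895751953)
 roof x [-59.9  63.4] y [-61.5  61.4]
 flap [[58.7, -48.9], [61.1, -1.4], [63.2, 51.0]]
```

```bash
python3 -m jog '10 0 5 0 0 0 -1; 24 0 12 0 0 0 -1; 38 1 20 0 0 -0.1 -1; 48 1 25 0 0 -0.1 -1; 58 1 30 0 0 -0.2 -1; 68 1 35 0 0 -0.2 -1; 77 1 40 0 0 -0.2 -1; 84 1 43 0 0 -0.2 -1'
python3 - <<'E'
from h import *; from cell import ctrl
s=ctrl.read_state();p,R=cur(s);scoop_now(s);print(s["width"],s["force"],s["qpos"])
for n in("top","side"):
    d=ctrl.get_image(n);cv2.imwrite(f"pics/{n}6.png",d["image"][:,:,::-1]);np.savez(n+"6.npz",**d)
a=cv2.imread("pics/top6.png")[70:270,50:270];b=cv2.imread("pics/side6.png")[80:280,150:370]
cv2.imwrite("pics/c6.png",np.hstack([cv2.resize(a,(400,364)),cv2.resize(b,(400,364))]))
E
```

```text
clock: 8.48
eef_pos: [608.5, 158.0, 118.1]
tool_rot: [3.139, -0.436, 2.159]
force: [0.6, -1.9, -0.4]
width: 13.3
lip world [541.3 257.2  79.2] lip hopper x,y 22.8 -0.1 scoop z-axis [-0.001  0.     1.   ] yaw -56.5
13.292396195424358 [ 0.56636813 -1.88522088 -0.4478142 ] [ 0.20627524  0.90838583 -0.55415919  1.4961694   0.03068671  0.99189758
  0.37347769]
```

View pics/c6.png

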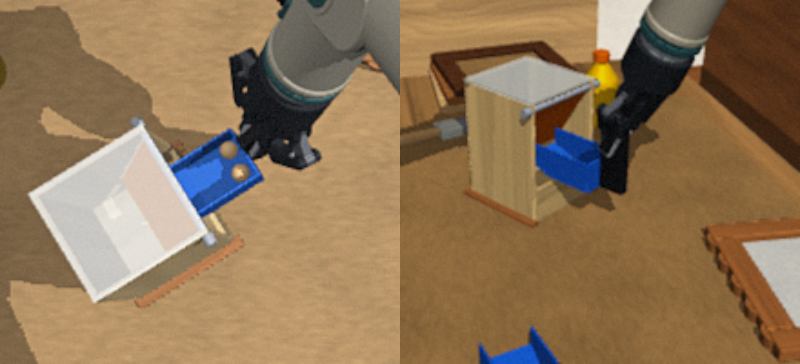

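The flap is held open by the scoop's rim, with the beads still at (230,150),(240,172). Next is the tip about the lip.

```bash
cat >> h.py <<'E'
def rowsfor(p,R,tg):
    for lip,T in tg:
        q,Q=tool_for(hop(*lip),HY,T); d=R.inv().apply(q-p); rv=(R.inv()*Q).as_rotvec(degrees=True); print(d.round(0).astype(int),rv.round(1),"T",T)
E
python3 - <<'E'
from h import *; from cell import ctrl
s=ctrl.read_state();p,R=cur(s)
rowsfor(p+[0,0,1],R,[((23,0,80-8*T/44),T) for T in (4,10,16,22,28,34,40,44)])
E
```

```text
[ 5  0 -6] [ 0.  -4.   0.1] T 4
[ 14   0 -13] [  0.  -10.    0.1] T 10
[ 25   0 -19] [  0.1 -16.    0.1] T 16
[ 36   0 -25] [  0.1 -22.    0.1] T 22
[ 48   0 -29] [  0.1 -28.    0.1] T 28
[ 60   0 -31] [  0.1 -34.    0.1] T 34
[ 73   0 -33] [  0.2 -40.    0.1] T 40
[ 81   0 -33] [  0.2 -44.    0. ] T 44
```

```bash
python3 -m jog '5 0 -6 0 -4 0 -1; 14 0 -13 0 -10 0 -1; 25 0 -19 0 -16 0 -1; 36 0 -25 0 -22 0 -1; 48 0 -29 0 -28 0 -1; 60 0 -31 0 -34 0 -1; 73 0 -33 0 -40 0 -1; 81 0 -33 0 -44 0 -1'
python3 - <<'E'
from h import *; from cell import ctrl
s=ctrl.read_state();p,R=cur(s);scoop_now(s);print(s["width"],s["force"],s["qpos"])
for n in("top","side"):
    d=ctrl.get_image(n);cv2.imwrite(f"pics/{n}7.png",d["image"][:,:,::-1]);np.savez(n+"7.npz",**d)
a=cv2.imread("pics/top7.png")[70:270,50:270];b=cv2.imread("pics/side7.png")[80:280,150:370]
cv2.imwrite("pics/c7.png",np.hstack([cv2.resize(a,(400,364)),cv2.resize(b,(400,364))]))
E
```

```text
clock: 9.57
eef_pos: [574.7, 208.8, 182.8]
tool_rot: [3.138, 0.333, 2.159]
force: [-0.7, -1.4, -2.0]
width: 13.4
lip world [541.4 257.5  71.6] lip hopper x,y 22.5 0.2 scoop z-axis [-0.387  0.579  0.718] yaw -56.6
13.35098146948969 [-0.69522513 -1.42042458 -1.95495838] [-0.53193446  0.62769009 -0.08129601  1.74741353  0.52274825  0.8393635
 -0.37674879]
```

View pics/c7.png

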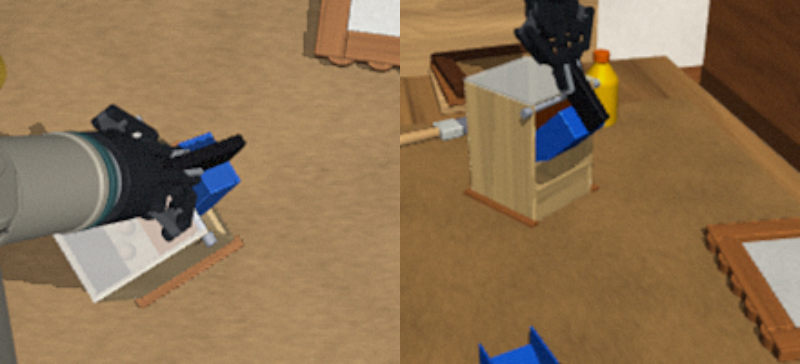

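The scoop is tipped 44°; faint round shapes show through the roof at about (127,228),(127,250). I'll wait briefly and look closer.

```bash
python3 -m jog '0 0 0 0 0 0 -1; 0 0 0 0 0 0 -1; 0 0 0 0 0 0 -1; 0 0 0 0 0 0 -1'
python3 - <<'E'
from h import *; from cell import ctrl
s=ctrl.read_state();p,R=cur(s);scoop_now(s);print(s["width"],s["force"])
for n in("top","side"):
    d=ctrl.get_image(n);cv2.imwrite(f"pics/{n}8.png",d["image"][:,:,::-1]);np.savez(n+"8.npz",**d)
a=cv2.imread("pics/top8.png")[150:250,70:180];b=cv2.imread("pics/side8.png")[100:200,170:280]
cv2.imwrite("pics/c8.png",np.hstack([cv2.resize(a,(400,364),interpolation=2),cv2.resize(b,(400,364),interpolation=2)]))
rowsfor(p+[0,0,1],R,[((23,0,72+8*(44-T)/44),T) for T in (40,34,28,22,16,10,4,0)])
E
```

```text
clock: 10.18
eef_pos: [576.1, 205.8, 182.4]
tool_rot: [3.139, 0.332, 2.155]
force: [0.1, -1.0, -2.1]
width: 13.1
lip world [542.8 254.6  71.2] lip hopper x,y 25.7 -0.3 scoop z-axis [-0.384  0.58   0.719] yaw -56.8
13.134038445082787 [ 0.11281797 -1.00471271 -2.06371347]
[-3  1  5] [ 0.1  4.1 -0.2] T 40
[-12   1  15] [ 0.1 10.1 -0.2] T 34
[-19   1  25] [ 0.1 16.1 -0.2] T 28
[-24   1  36] [ 0.1 22.1 -0.1] T 22
[-29   1  48] [ 0.1 28.1 -0.1] T 16
[-32   1  60] [ 0.  34.1 -0.1] T 10
[-33   1  72] [ 0.  40.1 -0.1] T 4
[-34   1  80] [ 0.  44.1 -0.1] T 0
```

View pics/c8.png

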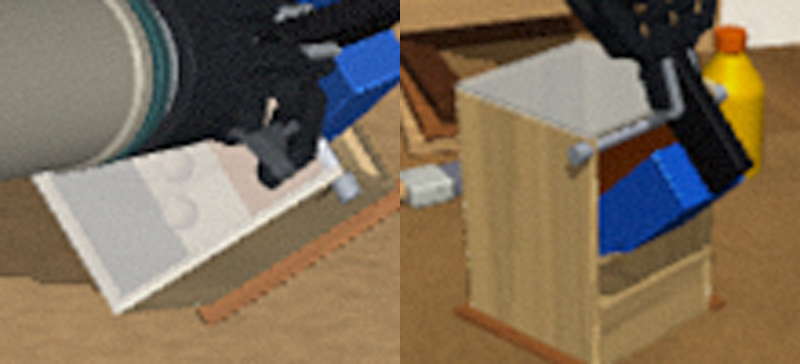

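Both pale beads lie on the hopper floor (top crop (175,165) and (180,210)). I level the scoop and then draw it out.

```bash
python3 -m jog '-3 1 5 0 4 -0.2 -1; -12 1 15 0 10 -0.2 -1; -19 1 25 0 16 -0.2 -1; -24 1 36 0 22 -0.1 -1; -29 1 48 0 28 -0.1 -1; -32 1 60 0 34 -0.1 -1; -33 1 72 0 40 -0.1 -1; -34 1 80 0 44 -0.1 -1'
python3 - <<'E'
from h import *; from cell import ctrl
s=ctrl.read_state();p,R=cur(s);scoop_now(s);print(s["width"],s["force"],s["qpos"])
rowsfor(p+[0,0,1],R,[((23+k*14,0,80),0) for k in range(1,9)])
E
```

```text
clock: 11.28
eef_pos: [610.3, 156.6, 116.5]
tool_rot: [3.138, -0.437, 2.158]
force: [0.8, -1.9, -2.8]
width: 13.5
lip world [543.3 256.   77.7] lip hopper x,y 24.9 0.9 scoop z-axis [-0.001 -0.     1.   ] yaw -56.6
13.470798292969485 [ 0.77617595 -1.85594692 -2.78649323] [ 0.20025582  0.90897812 -0.53827576  1.49208034  0.01705999  0.9920851
  0.38719113]
[-10  -1  -6] [ 0.1  0.  -0. ] T 0
[-23  -1 -12] [ 0.1  0.  -0. ] T 0
[-36  -1 -18] [ 0.1  0.  -0. ] T 0
[-48  -1 -24] [ 0.1  0.  -0. ] T 0
[-61  -1 -30] [ 0.1  0.  -0. ] T 0
[-74  -1 -36] [ 0.1  0.  -0. ] T 0
[-87  -1 -42] [ 0.1  0.  -0. ] T 0
[-99  -1 -48] [ 0.1  0.  -0. ] T 0
```

```bash
python3 -m jog '-10 -1 -6 0 0 0 -1; -23 -1 -12 0 0 0 -1; -36 -1 -18 0 0 0 -1; -48 -1 -24 0 0 0 -1; -61 -1 -30 0 0 0 -1; -74 -1 -36 0 0 0 -1; -87 -1 -42 0 0 0 -1; -99 -1 -48 0 0 0 -1'
python3 - <<'E'
from h import *; from cell import ctrl
s=ctrl.read_state();p,R=cur(s);scoop_now(s);print(s["width"],s["force"],s["qpos"])
for n in("top","side"):
    d=ctrl.get_image(n);cv2.imwrite(f"pics/{n}9.png",d["image"][:,:,::-1]);np.savez(n+"9.npz",**d)
a=cv2.imread("pics/top9.png")[70:270,50:270];b=cv2.imread("pics/side9.png")[80:280,150:370]
cv2.imwrite("pics/c9.png",np.hstack([cv2.resize(a,(400,364),interpolation=2),cv2.resize(b,(400,364),interpolation=2)]))
lip=G0+scoopR(SY,0).apply([-129,0,-50])
plan(p+[0,0,1],R,*tool_for(lip+[0,25,45],SY,0),16)
E
```

```text
clock: 12.28
eef_pos: [669.7, 66.3, 119.3]
tool_rot: [3.139, -0.437, 2.161]
force: [0.6, -0.1, -0.9]
width: 13.5
lip world [602.4 165.4  80.4] lip hopper x,y 133.0 0.2 scoop z-axis [-0.001  0.     1.   ] yaw -56.4
13.53937414927419 [ 0.61349585 -0.05632719 -0.93720676] [ 0.28359277  0.9814383  -0.51731295  1.28075212  0.04988412  1.17296504
  0.49323176]
dist 239 ang 18.4
full [-164.2 -164.5  -56.7] [-7.7 -0.  16.7]
[-10 -10  -4] [-0.5 -0.   1. ]
[-21 -21  -7] [-1.  -0.   2.1]
[-31 -31 -11] [-1.5 -0.   3.1]
[-41 -41 -14] [-1.9 -0.   4.2]
[-51 -51 -18] [-2.4 -0.   5.2]
[-62 -62 -21] [-2.9 -0.   6.3]
[-72 -72 -25] [-3.4 -0.   7.3]
[-82 -82 -28] [-3.9 -0.   8.3]
[-92 -93 -32] [-4.4 -0.   9.4]
[-103 -103  -35] [-4.8 -0.  10.4]
[-113 -113  -39] [-5.3 -0.  11.5]
[-123 -123  -43] [-5.8 -0.  12.5]
[-133 -134  -46] [-6.3 -0.  13.5]
[-144 -144  -50] [-6.8 -0.  14.6]
[-154 -154  -53] [-7.3 -0.  15.6]
[-164 -165  -57] [-7.7 -0.  16.7]
```

View pics/c9.png

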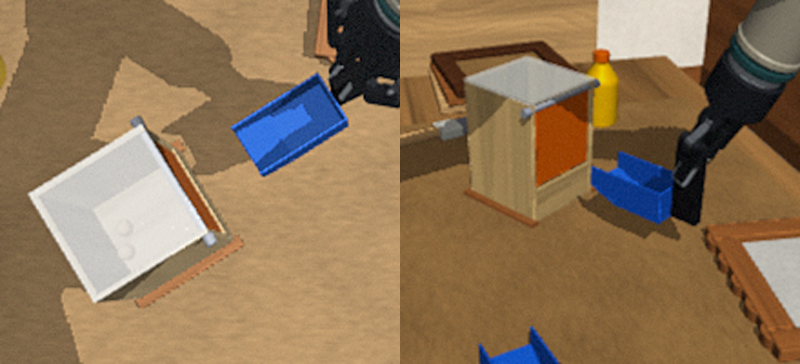

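The flap is shut, both beads are inside (125,230),(127,250), and the scoop is empty. Now I'll return it near its old spot.

```bash
python3 -m jog '-10 -10 -4 -0.5 0 1 -1; -31 -31 -11 -1.5 0 3.1 -1; -56 -56 -20 -2.7 0 5.7 -1; -82 -82 -28 -3.9 0 8.3 -1; -108 -108 -37 -5 0 11 -1; -133 -134 -46 -6.3 0 13.5 -1; -154 -154 -53 -7.3 0 15.6 -1; -164 -165 -57 -7.7 0 16.7 -1'
python3 - <<'E'
from h import *; from cell import ctrl
s=ctrl.read_state();p,R=cur(s);scoop_now(s);print(s["width"],s["force"])
lip=G0+scoopR(SY,0).apply([-129,0,-50])
plan(p+[0,0,1],R,*tool_for(lip+[0,25,1],SY,0),8)
E
```

```text
clock: 13.38
eef_pos: [626.7, -171.0, 100.9]
tool_rot: [-3.141, -0.436, 1.835]
force: [-0.0, 0.3, -2.4]
width: 13.6
lip world [594.4 -55.7  61.9] lip hopper x,y 312.9 -128.5 scoop z-axis [0.002 0.001 1.   ] yaw -75.0
13.58184770249339 [-0.03424429  0.31181305 -2.37999238]
dist 44 ang 0.2
full [-17.1   2.7  40.6] [-0.   0.1 -0.2]
[-2  0  5] [-0.  0. -0.]
[-4  1 10] [-0.   0.  -0.1]
[-6  1 15] [-0.   0.  -0.1]
[-9  1 20] [-0.   0.  -0.1]
[-11   2  25] [-0.   0.  -0.2]
[-13   2  30] [-0.   0.  -0.2]
[-15   2  36] [-0.   0.  -0.2]
[-17   3  41] [-0.   0.1 -0.2]
```

```bash
python3 -m jog '-4 0 10 0 0 0 -1; -9 1 20 0 0 -0.1 -1; -12 1 28 0 0 -0.1 -1; -15 2 34 0 0 -0.1 -1; -16 2 38 0 0 -0.2 -1; -17 2 40 0 0 -0.2 -1; -17 2 40 0 0 -0.2 -1; -17 2 40 0 0 -0.2 -1'
python3 - <<'E'
from h import *; from cell import ctrl
s=ctrl.read_state();scoop_now(s);print(s["width"],s["force"])
E
```

```text
clock: 14.38
eef_pos: [629.8, -166.2, 58.2]
tool_rot: [3.138, -0.437, 1.843]
force: [0.6, 0.2, -1.7]
width: 13.8
lip world [596.8 -51.   19.3] lip hopper x,y 310.4 -123.9 scoop z-axis [-0.001 -0.     1.   ] yaw -74.6
13.775696802381578 [ 0.6161253   0.19208965 -1.74843901]
```

Still about 1.3 mm up; I'll lower until it touches.

```bash
python3 -m jog '-0.3 0 0.7 0 0 0 -1; -0.6 0 1.3 0 0 0 -1; -0.6 0 1.3 0 0 0 -1; -0.6 0 1.3 0 0 0 -1'
python3 - <<'E'
from h import *; from cell import ctrl
s=ctrl.read_state();scoop_now(s);print(s["width"],s["force"])
E
```

```text
clock: 14.88
eef_pos: [629.7, -166.1, 56.8]
tool_rot: [3.138, -0.437, 1.843]
force: [-0.7, -0.3, 1.8]
width: 13.3
lip world [596.7 -50.9  18. ] lip hopper x,y 310.3 -123.9 scoop z-axis [-0.001 -0.     1.   ] yaw -74.6
13.267205128526415 [-0.69592635 -0.25131046  1.76986439]
```

Touching (force turned to +1.8 N). Release.

```bash
python3 -m jog '0 0 0 0 0 0 -0.7; 0 0 0 0 0 0 -0.4; 0 0 0 0 0 0 0; 0 0 0 0 0 0 0.5; 0 0 0 0 0 0 1; 0 0 0 0 0 0 1; 0 0 0 0 0 0 1; 0 0 0 0 0 0 1'
python3 -m jog '0 0 -8 0 0 0 1; 0 0 -24 0 0 0 1; 0 0 -48 0 0 0 1; 0 0 -75 0 0 0 1; 0 0 -105 0 0 0 1; 0 0 -130 0 0 0 1; 0 0 -145 0 0 0 1; 0 0 -145 0 0 0 1'
python3 - <<'E'
from h import *; from cell import ctrl
s=ctrl.read_state();print(s["width"],s["force"])
for n in("top","side"):
    d=ctrl.get_image(n);cv2.imwrite(f"pics/{n}10.png",d["image"][:,:,::-1]);np.savez(n+"10.npz",**d)
cv2.imwrite("pics/c10.png",cv2.resize(np.hstack([cv2.imread("pics/top10.png")[90:290,50:400],cv2.imread("pics/side10.png")[100:300,160:400]]),None,fx=1.35,fy=1.35))
d=load("top10");W=world(d);hsv=cv2.cvtColor(d["image"],cv2.COLOR_RGB2HSV)
b=(hsv[...,0]>100)&(hsv[...,0]<130)&(hsv[...,1]>150)
nn,l,st,c=cv2.connectedComponentsWithStats(b.astype(np.uint8))
for i in range(1,nn):
    if st[i,4]>300: p=W[l==i];print(cv2.minAreaRect(p[:,:2].astype(np.float32)),np.percentile(p[:,2],[2,98]))
E
```

```text
clock: 15.88
eef_pos: [629.6, -166.0, 56.4]
tool_rot: [3.138, -0.437, 1.843]
force: [1.1, -0.4, 0.4]
width: 85.3
clock: 16.88
eef_pos: [646.3, -226.1, 189.1]
tool_rot: [3.136, -0.435, 1.843]
force: [-0.2, -0.1, 0.1]
width: 85.4
85.38007142345676 [-0.19379869 -0.10140079  0.0796342 ]
((575.9900512695312, -47.05902099609375), (85.42547607421875, 252.04624938964844), 32.59728240966797) [-0.54595657 43.30986773]
((435.4157409667969, -72.51364135742188), (77.3075942993164, 215.86973571777344), 1.0353264808654785) [-0.16979394 43.72160951]
```

View pics/c10.png

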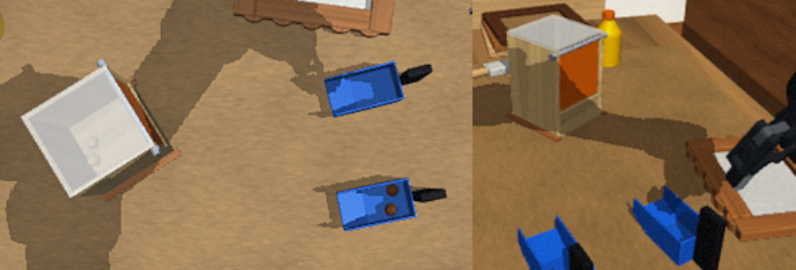

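The picture shows the empty scoop standing upright at (365,88), the flap shut with both beads in the hopper at (93,142) and (93,160), and the other scoop untouched at (375,203) with its two dark beads. Handing in.

```bash
python3 -c "
from cell import ctrl
print(ctrl.finish_job())"
```

```text
the job is handed in; nothing more can be done
None
```

The job is done and handed in at about 17 s on the robot's clock.

**What I did:** I gripped the blue scoop with the pale beads and carried it level to the hopper. I pushed its lip in about 40 mm through the flap, so the rim held the flap open. I then tipped it 44° and both beads rolled in. I levelled the scoop, drew it out, and stood it about 28 mm from where it started.

**Last checks:**
- **Beads and flap:** the final pictures show both pale beads on the hopper floor and the flap shut.
- **Blue scoop:** it is empty, upright and well clear of the hopper.
- **Other scoop:** it was never touched, and its two dark beads are still in it.
- **Robot:** the gripper is open and clear of everything. The largest wrist force I read at the end of a move was about 3.5 N.

**One check failed:** the final size and position fit of the two scoops from the depth image gave implausible sizes, probably because stray blue pixels got into the mask. I judged their final positions from the pictures and the last robot pose before release instead.

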